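Lock the tilt spindle on its flat with the hex key

ROBOT

A 6-joint arm with a two-finger parallel gripper is mounted at the origin on the work surface. World frame = base frame: x ahead of the robot, y to its left, z up, the work surface at z = 0. Lengths are in m, angles in rad, forces in N, time in s.
With the tool pointing down it reaches from about 0.25 to 0.8 m from the base axis. Payload 8.5 kg.
Tool frame: the origin (TCP) lies midway between the tips of the shut fingers; the grasp point (between the pads) lies 19 mm behind it; y points along the fingers, x is the direction in which the jaws open and shut, and the axes are right-handed (so a half turn about y gives the same grasp; the last joint's range is limited). The gripper opens to 85 mm and grips with 20 to 120 N. Pads are 22 mm wide; open, the fingers measure 114 mm over their backs; the gripper's body (76 mm by 85 mm) begins 54 mm behind the grasp point. The pads swing forward as they close: fully open they stand 13 mm farther back than shut.
Start: joints at [1.323, 0.238, -0.013, 1.319, 0, 1.571], TCP at [0.129, 0.509, 0.231] pointing down, gripper open.
Joint ranges: [-2.66, 2.66], [-1.03, 1.9], [-1.14, 1.46], [-1.82, 2.27], [-1.45, 1.34], [-3.14, 3.14]. Speed limits (rad/s): [2.22, 2.22, 2.79, 3.14, 3.14, 3.14].

INTERFACE

Orientations are given as a unit quaternion [x, y, z, w].
In Python, from cell import status, vision, ticket gives the robot as it stands.
- The arm moves only by the tool jog_arm, never from a script. Its argument "commands" is text: rows parted by semicolons, each of 5 numbers parted by spaces: the shift along the tool's x, y, z in mm, then the turn about the tool's y in rad, then the closure, from 0 (fully open) to 1 (shut). In form: tx ty tz roll grip; .... A call has 1 to 5 rows; each row shifts and turns the commanded pose from where the row before left it, along the tool's axes as they then stand; what a row does not reach is not made up. A row lasts 1/8 s, in which the tool goes at most 62.5 mm and 10.7 degrees, less where a joint would pass 70% of its speed; a pose out of reach is approached as far as the arm can. A call is refused whole if a number of a shift passes 62.5 or a number of a turn 0.188, either way. A call with a gripper value outside its range is refused whole. The fingers move at their own pace and stop on an object; "newtons" is the grip in N (left out, the last holds). Time passes only in rows, so rows that do not move let the fingers close. It gives the time, the measured TCP pose, the force and the opening at its end, in the units of the state.
- status.get_obs(): the state, without advancing time (a new reading comes with each control period).
- vision.capture(name): name is "side" or "top"; returns a dict with "pixels" (480x640x3 uint8, red, green, blue), "z_map" (480x640 float32, m along the optical axis (not along the pixel's ray), 0 where there is no reading), "fx", "fy", "cx", "cy" (pixels), "origin" and "rotation" of the camera in the world. Camera axes: x right, y down, z forward; pixel columns grow to the right and rows downward; lengths in m; the calibration is good to about 2 mm. A picture is of the moment at which its call begins.
- ticket.job_done(): hands the job in, once; it reports no verdict.
The state is a dict: "t": time; "joint_positions": joint angles; "joint_vel": joint speeds; "joint_torque": joint torques, N m; "position": TCP position; "tool_rot": TCP orientation; "ft_force": force on the tool from outside, world axes, zero at the start; "torque": the same for the moment, N m; "width": finger opening in m.
Only numpy, scipy, OpenCV 4.12 (cv2) and the standard library are available. Lean on these libraries where they do the work, as an engineer would, in place of code of your own. Each camera call takes 0.05 s, during which the arm holds its last target.

TASK

Swing the crank of the small spindle fixture until the spindle's flat faces straight up at the setscrew, and let go of it. Then take the larger of the two T-handled hex keys, tighten the setscrew clockwise until its head is fully home, flush with the boss round it, and leave the key standing upright in the screw. Leave the smaller key and everything else where it is.

Things in the scene. Friction and masses are not known exactly. Their poses are not given: they have to be found in the camera images.
- spindle (a joint): Angle (rad) of the horizontal steel spindle (32 mm) about its axis, the fixture's y. 0: its flat faces straight up, square to the setscrew. It starts between -1.35 and -0.6; growing values swing the crank grip up and over towards the fixture's +x (away from the robot). Stiff (about 0.22 N m), stays where it is left; stops at -1.5 and 0.5.
- crank_grip (a point): Mid-length of the black crank grip, a cylinder 24 mm across and 60 mm long along the fixture's y, carried at its inner end by a thin (10 mm) steel lever. Its middle lies 155 mm to the fixture's +y of the setscrew, 95 mm from the spindle axis: at joint value q, 95 sin(q + 0.30) mm along the fixture's x and 95 cos(q + 0.30) mm above the axis. With the flat up the lever leans 0.30 rad past upright.
- boss_top (a point): Fixed point on the setscrew's upright axis, level with the rim of the dark steel boss (48 mm outside, 36 mm bore) on the fixture's collar; 130 mm above the bench, 50 mm above the spindle axis. Its axes are the fixture's: z up, y along the spindle towards the crank, x away from the robot at yaw 0.
- screw_top (a point): Centre of the top of the setscrew's round head (33 mm) in the boss, and of the mouth of its hex socket: 18 mm across flats, 16 mm deep. Its axes do not turn with the screw: which way the hexagon points is not told. Clockwise from above tightens, sinking 2.8 mm per rad (0.12 N m). It starts 4.8 to 6 mm proud; over the flat it stops hard flush with the boss, over the round about 4 mm proud.
- key_bar (a point): Centre of the cross bar of the larger steel T-handled hex key, standing upright in a grey block (60 x 60 x 45 mm, hole 38 mm deep). Bar 96 mm long (x), 14 thick (y), 16 high (z), 112 mm above the tip. Below it a 14 mm round stem, then a hexagon 17 mm across flats over the last 34 mm, its lowest 4 mm tapered to 12 mm; two of its flats face along the bar. Mass about 0.28 kg.
- key_tip (a point): Centre of the lower end of the larger key; 112 mm below the bar's centre, z up along the key.
- small_key_bar (a point): Centre of the cross bar (70 x 10 x 12 mm) of the smaller T-handled key, 10 mm across flats, standing in a like block; the two keys may be in either place. It is not needed: leave it alone.
- sample_jar: Small clear jar, 40 mm diameter, 62 mm high; origin at the centre of its underside. Bystander.
- tape_roll: Roll of black tape lying flat, 64 mm diameter, 19 mm high; origin at the centre of its underside. Bystander.
- screwdriver: Screwdriver lying flat, 190 mm long. Bystander.
- brass_weight: Round brass weight, 44 mm diameter, 44 mm high; origin at the centre of its underside. Bystander.
- pliers: Pliers with blue grips lying flat, about 170 mm long. Bystander.
- marker: Black marker pen lying flat, 12 mm thick, about 140 mm long. Bystander.
Not all that is in view belongs to the job. What is shaped like the part that bears key_bar but orange is not meant.

How it is judged:
By the outcome, as a careful person would: the job done as asked, in the order asked, and still so for the second after the job is handed in, with the robot touching nothing.
It also fails if it takes over 72 s, if anything falls off the work surface, if the arm or the gripper's body presses on something with over 40 N, if the wrist force passes 120 N, or if a joint passes its speed limit or range.

## Working session

There is one attempt and no reset: what is moved stays moved. The work goes in short steps, Python scripts to look and compute and a tool call to move; the robot and the scene stay as the last step left them, time stands still between calls to the robot, and variables do not carry over. Pictures are saved under pics/ and viewed, and the job is handed in when it is done.

Besides the shell and the picture viewer there is one more tool, called after ">>>" by a JSON object that holds its "name" and its "arguments". jog_arm: Moves the arm, as the interface text tells. Its arguments: {"type":"object","properties":{"commands":{"type":"string"},"newtons":{"type":"number"}},"required":["commands"]}

```bash
ls -la; mkdir -p pics
python3 - <<'E'
from cell import status, vision
import cv2,numpy as np
o=status.get_obs(); print(o)
for n in("side","top"):
    c=vision.capture(n); cv2.imwrite(f"pics/{n}0.png",c["pixels"][:,:,::-1]); print(n,c["fx"],c["fy"],c["cx"],c["cy"],c["origin"],c["rotation"])
    np.savez(f"pics/{n}0.npz",**c)
E
```

```text
total 12
drwxr-xr-x  3 agent agent 4096 Dec  6 19:50 .
drwxr-xr-x 23 root  root  4096 Dec  6 19:50 ..
drwxr-xr-x  2 agent agent 4096 Dec  6 19:50 pics
{'t': 0.0, 'joint_positions': array([ 1.32297212e+00,  2.38778154e-01, -1.42541684e-02,  1.31920824e+00,
        1.06405790e-06,  1.57079709e+00]), 'joint_vel': array([ 0.00058965,  0.00098949, -0.00150286, -0.00021936, -0.00060844,
        0.00056065]), 'joint_torque': array([ 2.08314610e-03, -5.38774431e+01,  3.46439767e+01,  1.84134801e-02,
        3.43472520e-04,  6.09985321e-06]), 'position': array([0.12867673, 0.50855365, 0.23067904]), 'tool_rot': array([ 0.55827737,  0.43396526, -0.43477155, -0.55765064]), 'ft_force': array([0.04054346, 0.58513984, 0.60973952]), 'torque': array([-0.02594576,  0.00554369,  0.02552515]), 'width': 0.08536262789642898}
side 525.2632332952948 525.2632332952948 325.97717060862686 244.2990970911292 [ 0.45204752 -0.80210303  0.76755125] [ 0.89037562 -0.07057704  0.02892944 -0.44879084]
top 467.1406307107178 467.1406307107178 325.18849473237583 241.1904413312831 [0.41473222 0.03800005 1.15223977] [ 0.7074196  -0.70244947  0.05608136 -0.05456319]
```

View pics/side0.png

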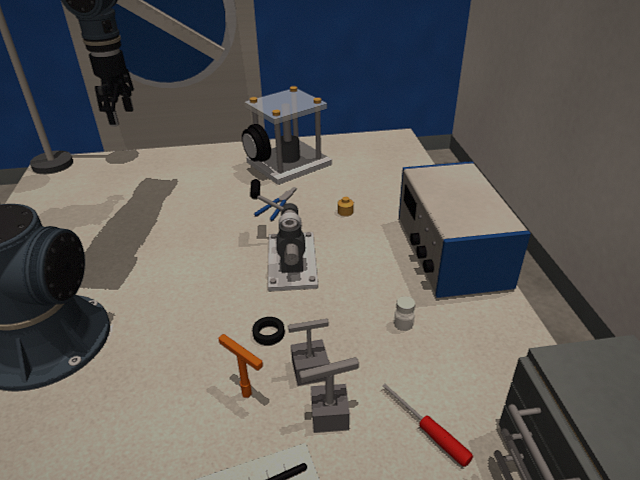

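View pics/top0.png

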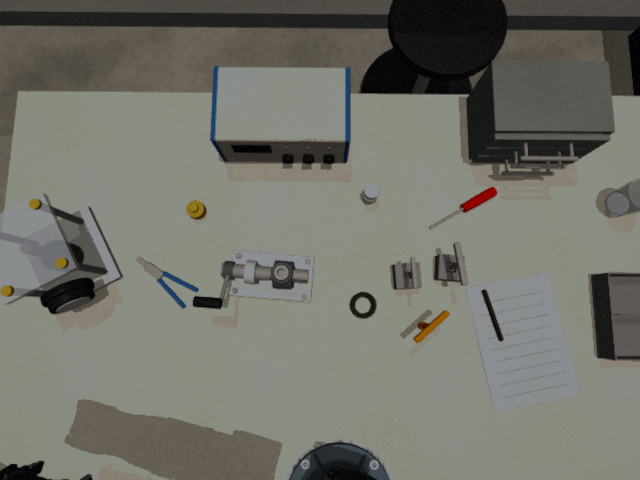

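Side view: the fixture is at about (290,245), the crank grip at (255,188), the small key at (309,325) and the large key at (330,370). Top view: the boss is at (283,273), the grip at (208,302), the larger bar at (459,264) and the smaller key at (407,274). The orange decoy is at (432,326).

```bash
cat > h.py <<'E'
import numpy as np, cv2
from scipy.spatial.transform import Rotation as R
def load(f): return dict(np.load(f))
def cloud(c):
    z=c["z_map"]; v,u=np.mgrid[0:480,0:640]
    p=np.stack([(u-c["cx"])/c["fx"]*z,(v-c["cy"])/c["fy"]*z,z],-1)
    w=p@R.from_quat(c["rotation"]).as_matrix().T+c["origin"]
    w[z==0]=np.nan
    return w
def pix(c,p):
    q=R.from_quat(c["rotation"]).as_matrix().T@(np.array(p)-c["origin"])
    return c["fx"]*q[0]/q[2]+c["cx"],c["fy"]*q[1]/q[2]+c["cy"]
def ray(c,u,v,z):
    d=R.from_quat(c["rotation"]).as_matrix()@np.array([(u-c["cx"])/c["fx"],(v-c["cy"])/c["fy"],1])
    return c["origin"]+d*(z-c["origin"][2])/d[2]
def crop(c,name,u0,v0,u1,v1,s):
    im=c["pixels"][v0:v1,u0:u1,::-1]; im=cv2.resize(im,None,fx=s,fy=s,interpolation=cv2.INTER_CUBIC)
    cv2.imwrite(name,im)
E
python3 - <<'E'
from h import *
t=load("pics/top0.npz"); s=load("pics/side0.npz")
crop(t,"pics/tf0.png",180,230,330,320,5); crop(t,"pics/tk0.png",380,230,480,350,5)
crop(s,"pics/sf0.png",230,160,350,300,4); crop(s,"pics/sk0.png",270,300,390,440,4)
w=cloud(t)
for n,(u,v) in dict(boss=(283,273),grip=(208,302),bar=(450,265),bar2=(459,264),sm=(407,274),bench=(350,380)).items(): print(n,w[v,u].round(4))
wt=w
def fit(c,box,zlo,zhi,xyb=None):
    W=cloud(c); u0,v0,u1,v1=box; P=W[v0:v1,u0:u1].reshape(-1,3); return P[(P[:,2]>zlo)&(P[:,2]<zhi)]
for nm,c,b in(("top",t,(380,230,480,310)),("side",s,(270,300,390,440))):
    P=fit(c,b,.05,.25); print(nm,len(P)); 
    print(np.histogram(P[:,2],bins=np.arange(.05,.2,.01)))
    for lo in (.10,.115,.12,.13): 
        Q=P[P[:,2]>lo]; 
        if len(Q): print(lo,Q.min(0).round(3),Q.max(0).round(3))
E
```

```text
boss [0.5059 0.1293 0.1193]
grip [0.4404 0.2856 0.1465]
bar [ 0.5335 -0.2595  0.0524]
bar2 [ 0.5281 -0.2599  0.1247]
sm [ 0.5117 -0.1577  0.0501]
bench [ 0.2621 -0.0252  0.0018]
top 551
(array([ 13,  11,  10,   8,  13,  11,  68, 413,   4,   0,   0,   0,   0,
         0,   0]), array([0.05, 0.06, 0.07, 0.08, 0.09, 0.1 , 0.11, 0.12, 0.13, 0.14, 0.15,
       0.16, 0.17, 0.18, 0.19, 0.2 ]))
0.1 [ 0.475 -0.277  0.101] [ 0.576 -0.154  0.131]
0.115 [ 0.475 -0.277  0.115] [ 0.576 -0.154  0.131]
0.12 [ 0.475 -0.277  0.12 ] [ 0.576 -0.154  0.131]
0.13 [ 0.49 -0.27  0.13] [ 0.539 -0.262  0.131]
side 1354
(array([ 47,  45,  53,  48,  52,  57, 317, 734,   1,   0,   0,   0,   0,
         0,   0]), array([0.05, 0.06, 0.07, 0.08, 0.09, 0.1 , 0.11, 0.12, 0.13, 0.14, 0.15,
       0.16, 0.17, 0.18, 0.19, 0.2 ]))
0.1 [ 0.476 -0.278  0.1  ] [ 0.579 -0.152  0.13 ]
0.115 [ 0.476 -0.278  0.115] [ 0.579 -0.152  0.13 ]
0.12 [ 0.477 -0.278  0.12 ] [ 0.579 -0.152  0.13 ]
0.13 [ 0.487 -0.27   0.13 ] [ 0.487 -0.27   0.13 ]
```

Run:
```python
import cv2,numpy as np
a=cv2.imread("pics/tf0.png");b=cv2.imread("pics/tk0.png");print(a.shape,b.shape)
a=cv2.imread("pics/sf0.png");b=cv2.imread("pics/sk0.png");print(a.shape,b.shape)
cv2.imwrite("pics/s_both.png",cv2.resize(np.hstack([a,b]),(800,467)))
```

```text
(450, 750, 3) (600, 500, 3)
(560, 480, 3) (560, 480, 3)
```

View pics/tf0.png

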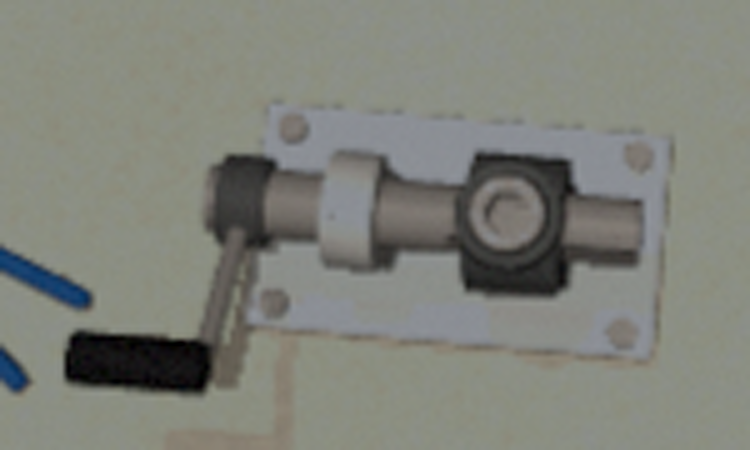

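View pics/tk0.png

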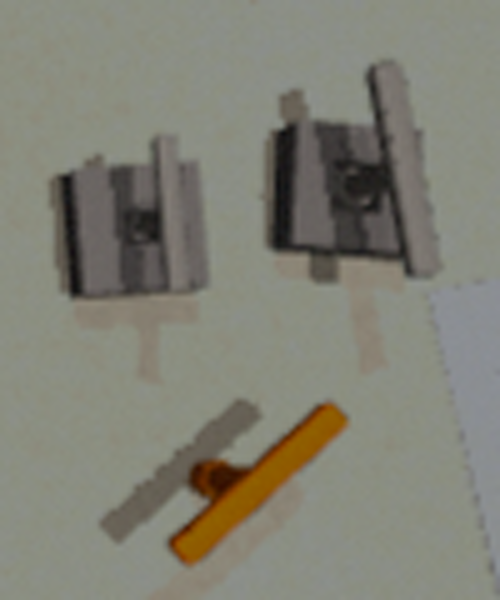

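View pics/s_both.png

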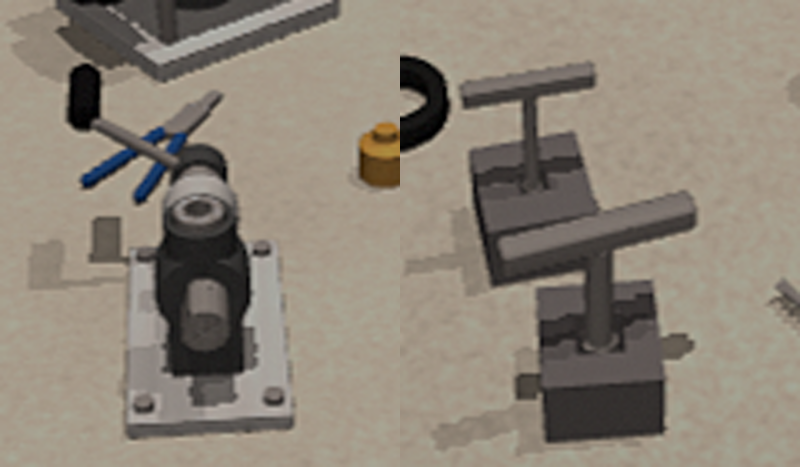

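The crops show the crank hub at the left (+y) with the grip low towards the robot, so q is around -1. The larger key is the right-hand one, in both the top crop (bar from (385,70) to (425,270)) and the side view (bar from (505,250) to (690,205)). Next I'll measure these in the point clouds.

Run:
```python
from h import *
t=load("pics/top0.npz"); s=load("pics/side0.npz")
for nm,c in(("top",t),("side",s)):
    W=cloud(c).reshape(-1,3); rgb=c["pixels"].reshape(-1,3).astype(int)
    def sel(x0,x1,y0,y1,z0,z1): 
        m=(W[:,0]>x0)&(W[:,0]<x1)&(W[:,1]>y0)&(W[:,1]<y1)&(W[:,2]>z0)&(W[:,2]<z1); return W[m],rgb[m]
    print("==",nm)
    for k,b in dict(big=(.46,.60,-.30,-.20),small=(.46,.60,-.19,-.12)).items():
        P,_=sel(*b,.122 if k=='big' else .108,.14)
        if k=='small':P=P[P[:,2]>P[:,2].max()-.006]
        r=cv2.minAreaRect((P[:,:2]*1000).astype(np.float32)); 
        x=P[:,:2]-P[:,:2].mean(0); d=np.linalg.svd(x,full_matrices=False)[2][0]
        print(k,len(P),"rect",np.round(r[0],1),np.round(r[1],1),round(r[2],1),"z",np.median(P[:,2]).round(4),"dir deg",np.degrees(np.arctan2(d[1],d[0])).round(2))
    # grip black
    P,C=sel(.38,.50,.22,.36,.10,.20); m=C.max(1)<45; P=P[m]
    r=cv2.minAreaRect((P[:,:2]*1000).astype(np.float32)); print("grip",len(P),np.round(r[0],1),np.round(r[1],1),round(r[2],1),"z",np.percentile(P[:,2],[5,50,95]).round(4))
    # boss rim + screw
    P,C=sel(.45,.57,.08,.19,.124,.15); 
    print("boss",len(P),P.min(0).round(4),P.max(0).round(4), cv2.minEnclosingCircle((P[:,:2]*1000).astype(np.float32)))
    print(np.histogram(P[:,2],bins=np.arange(.124,.15,.002))[0])
    # spindle top line
    P,C=sel(.45,.56,.05,.125-.03,.085,.10); Q,C=sel(.45,.56,.15,.185,.085,.10)
    for Z in(P,Q): print("sp",len(Z),Z.mean(0).round(4) if len(Z) else "")
    # plate
    P,C=sel(.4,.62,.0,.30,.006,.022); m=C.min(1)>110; P=P[m] 
    if len(P): 
        r=cv2.minAreaRect((P[:,:2]*1000).astype(np.float32)); print("plate",len(P),np.round(r[0],1),np.round(r[1],1),round(r[2],2),np.median(P[:,2]))
```

```text
== top
big 271 rect [ 529.2 -264.4] [92.8 15. ] 8.8 z 0.1263 dir deg -171.37
small 71 rect [ 509.9 -160.4] [66.5  9.8] 2.8 z 0.1238 dir deg -177.31
grip 278 [440.7 289.2] [60.  20.9] 85.7 z [0.1385 0.1438 0.1473]
boss 302 [0.4828 0.1086 0.124 ] [0.5298 0.155  0.1406] ((505.9892272949219, 132.1279296875), 23.99824333190918)
[12 35 74 53 39 44 36  7  2  0  0  0]
sp 98 [0.5035 0.0847 0.093 ]
sp 158 [0.5068 0.1705 0.0927]
plate 2002 [514.5 151. ] [287.  188.4] 87.88 0.01376892992691503
== side
big 496 rect [ 530.9 -263.9] [95.7 15.9] 8.6 z 0.1263 dir deg -170.97
small 208 rect [ 510.7 -160.8] [68.7 13.6] 4.7 z 0.1222 dir deg -176.2
grip 156 [452.4 288.4] [44.1 60.4] 2.0 z [0.1293 0.1426 0.1469]
boss 255 [0.4832 0.1073 0.1241] [0.5292 0.1496 0.1374] ((506.0967712402344, 131.1188507080078), 24.102989196777344)
[23 26 74 28 33 55 16  0  0  0  0  0]
sp 94 [0.5045 0.0818 0.0917]
sp 5 [0.4914 0.1541 0.0932]
plate 1182 [509.2 167.4] [203.3 109.9] 85.67 0.013451315608484338
```

Run:
```python
from h import *
from cell import status
o=status.get_obs()
print(R.from_quat(o["tool_rot"]).as_matrix().round(4))
t=load("pics/top0.npz"); s=load("pics/side0.npz")
cs=[ray(t,180+u/5,230+v/5,.0137) for u,v in((275,103),(670,137),(652,358),(248,325))]
cs=np.array(cs);print(cs.round(4)); print("yaws",[np.degrees(np.arctan2(*d)).round(2) for d in ((cs[0]-cs[1])[:2],(cs[3]-cs[2])[:2])],[np.degrees(np.arctan2(-d[1],d[0])).round(2) for d in((cs[0]-cs[3]),(cs[1]-cs[2]))])
crop(t,"pics/boss_t.png",268,258,300,290,18); crop(s,"pics/boss_s.png",272,206,304,238,18)
a=cv2.imread("pics/boss_t.png");b=cv2.imread("pics/boss_s.png")
cv2.imwrite("pics/boss0.png",cv2.resize(np.clip(np.hstack([a,b]).astype(float)*1.4,0,255).astype(np.uint8),(800,400)))
```

```text
[[ 2.453e-01 -3.000e-04 -9.695e-01]
 [ 9.695e-01 -1.200e-03  2.453e-01]
 [-1.300e-03 -1.000e+00  0.000e+00]]
[[0.5695 0.2577 0.0137]
 [0.5541 0.0633 0.0137]
 [0.4464 0.0709 0.0137]
 [0.4609 0.2668 0.0137]]
yaws [np.float64(4.54), np.float64(4.24)] [np.float64(4.77), np.float64(4.02)]
```

View pics/boss0.png

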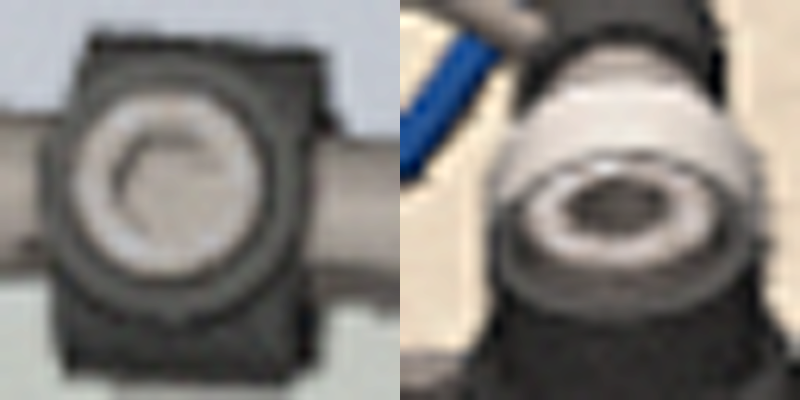

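Run:
```python
from h import *
t=load("pics/top0.npz"); s=load("pics/side0.npz")
f=lambda x,o:x/12.5-.46+o
print(ray(t,f(172,268),f(185,258),.130),ray(t,f(168.5,268),f(182.5,258),.1355),ray(s,f(218,272),f(212,206),.1355))
# bbox-ish screw head by brightness from both cameras: points with z in .133-.138
for c in(t,s):
    W=cloud(c).reshape(-1,3);g=c["pixels"].reshape(-1,3).mean(1)
    m=(abs(W[:,0]-.506)<.024)&(abs(W[:,1]-.131)<.024)&(W[:,2]>.12)&(W[:,2]<.145)
    for lo,hi in((.124,.1315),(.1325,.145)):
        P=W[m&(W[:,2]>lo)&(W[:,2]<hi)]; print(len(P),cv2.minEnclosingCircle((P[:,:2]*1000).astype(np.float32)),np.median(P[:,2]))
b=np.array([.506,.1313]);psi=-.0767;X=np.array([np.cos(psi),np.sin(psi)]);Y=np.array([-X[1],X[0]])
for q in np.linspace(-1.25,0,11):
    print(round(q,3),(b+155e-3*Y+.095*np.sin(q+.3)*X).round(4),round(.08+.095*np.cos(q+.3),4))
```

```text
[0.50636428 0.13207291 0.13      ] [0.50630372 0.13218642 0.1355    ] [0.50765692 0.1326401  0.1355    ]
158 ((505.9892272949219, 132.1279296875), 23.99824333190918) 0.12885094765551863
119 ((502.404541015625, 131.167724609375), 19.657554626464844) 0.13522466325590599
147 ((506.0967712402344, 131.1188507080078), 24.102989196777344) 0.12885039296872314
96 ((505.89697265625, 131.545166015625), 18.51788902282715) 0.13490276894522996
-1.25 [0.4408 0.2918] 0.1353
-1.125 [0.4483 0.2912] 0.1445
-1.0 [0.4569 0.2905] 0.1527
-0.875 [0.4664 0.2898] 0.1597
-0.75 [0.4767 0.289 ] 0.1655
-0.625 [0.4876 0.2882] 0.17
-0.5 [0.4991 0.2873] 0.1731
-0.375 [0.5108 0.2864] 0.1747
-0.25 [0.5226 0.2855] 0.1749
-0.125 [0.5344 0.2846] 0.1735
0.0 [0.5459 0.2837] 0.1708
```

```bash
cat > plan.py <<'E'
import sys
from h import *
from cell import status
def st():
    o=status.get_obs(); M=R.from_quat(o["tool_rot"]).as_matrix()
    yaw=np.arctan2(M[1,0],M[0,0]); return o,M,yaw
def plan(x,y,z,yawdeg,n):
    o,M,yaw=st(); d=(np.array([x,y,z])-o["position"])*1000/n
    dy=(np.radians(yawdeg)-yaw+np.pi)%(2*np.pi)-np.pi
    r=[]
    for i in range(n):
        a=yaw+dy*i/n
        r.append(" ".join(f"{v:.1f}" for v in (d[0]*np.cos(a)+d[1]*np.sin(a), -d[2], d[0]*-np.sin(a)+d[1]*np.cos(a)))+f" {-dy/n:.3f}")
    print("; ".join(r)); print("yaw now",np.degrees(yaw).round(2),"pos",o["position"].round(4),"j",o["joint_positions"].round(3),"down",M[:,1].round(3))
if __name__=="__main__": 
    a=list(map(float,sys.argv[1:6])); plan(*a[:4],int(a[4]))
E
python3 plan.py .4408 .2905 .231 -4.4 9
```

```text
-15.0 -0.0 -39.6 0.156; -8.7 -0.0 -41.4 0.156; -2.2 -0.0 -42.3 0.156; 4.4 -0.0 -42.1 0.156; 10.9 -0.0 -40.9 0.156; 17.1 -0.0 -38.7 0.156; 22.9 -0.0 -35.6 0.156; 28.1 -0.0 -31.6 0.156; 32.7 -0.0 -26.9 0.156
yaw now 75.8 pos [0.1286 0.5086 0.2307] j [ 1.323  0.239 -0.014  1.319  0.     1.571] down [-0.    -0.001 -1.   ]
```

>>> {"name": "jog_arm", "arguments": {"commands": "-15 0 -39.6 0.156 0; -8.7 0 -41.4 0.156 0; -2.2 0 -42.3 0.156 0; 4.4 0 -42.1 0.156 0; 10.9 0 -40.9 0.156 0"}}

```text
t: 0.72
position: [0.303, 0.3865, 0.2311]
tool_rot: [0.682, 0.188, -0.188, -0.682]
ft_force: [-0.3, 0.3, 0.6]
width: 0.0855
```

```bash
python3 plan.py .4408 .2905 .190 -4.4 5
```

```text
13.8 8.2 -30.6 0.123; 17.5 8.2 -28.7 0.123; 20.9 8.2 -26.3 0.123; 23.9 8.2 -23.6 0.123; 26.6 8.2 -20.4 0.123
yaw now 30.83 pos [0.303  0.3865 0.2311] j [ 0.906  0.181 -0.089  1.301 -0.     1.939] down [-0. -0. -1.]
```

>>> {"name": "jog_arm", "arguments": {"commands": "13.8 8 -30.6 0.123 0; 17.5 8 -28.7 0.123 0; 20.9 8 -26.3 0.123 0; 23.9 8 -23.6 0.123 0; 26.6 8 -20.4 0.123 0"}}

```text
t: 1.35
position: [0.441, 0.2913, 0.1907]
tool_rot: [0.707, -0.027, 0.027, -0.706]
ft_force: [1.2, -0.3, 0.3]
width: 0.0852
```

```bash
python3 plan.py .4408 .2905 .115 -4.4 4
python3 - <<'E'
from h import *
from cell import vision
c=vision.capture("side"); crop(c,"pics/s1.png",200,60,400,300,3)
E
```

```text
-0.0 18.9 -0.2 0.000; -0.0 18.9 -0.2 0.000; -0.0 18.9 -0.2 0.000; -0.0 18.9 -0.2 0.000
yaw now -4.36 pos [0.441  0.2913 0.1907] j [ 0.584  0.261 -0.087  1.223 -0.     2.231] down [-0.001 -0.    -1.   ]
```

View pics/s1.png

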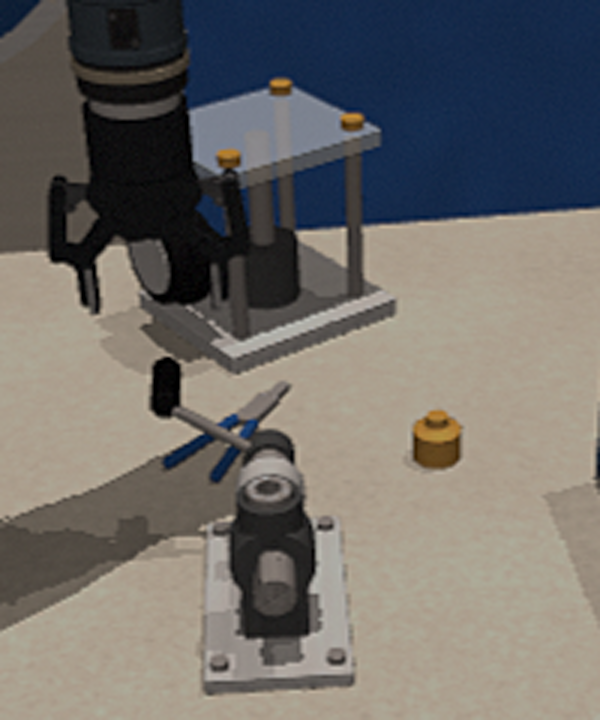

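The open fingers (at about (90,290) and (230,270)) straddle the black grip at (165,388). Now I'll go down and close on it gently.

>>> {"name": "jog_arm", "arguments": {"commands": "0 25 0 0 0; 0 25 0 0 0; 0 25.7 0 0 0; 0 0 0 0 0.6; 0 0 0 0 0.9", "newtons": 25}}

```text
t: 2.02
position: [0.4405, 0.2924, 0.1163]
tool_rot: [-0.707, 0.025, -0.025, 0.707]
ft_force: [-0.3, 0.4, -0.8]
width: 0.0518
```

>>> {"name": "jog_arm", "arguments": {"commands": "0 0 0 0 0.9; 0 0 0 0 0.9"}}

```text
t: 2.28
position: [0.4413, 0.2925, 0.1164]
tool_rot: [-0.706, 0.025, -0.026, 0.707]
ft_force: [3.5, 0.6, -1.2]
width: 0.0229
```

```bash
python3 plan.py .4408 .2905 .115 -4.4 1
python3 - <<'E'
from cell import status
o=status.get_obs(); print(o["ft_force"],o["torque"],o["width"])
E
```

```text
-0.3 1.4 -2.1 0.005
yaw now -4.14 pos [0.4413 0.2925 0.1164] j [ 5.860e-01  3.090e-01 -2.210e-01  1.039e+00 -1.000e-03  2.229e+00] down [ 0.002  0.001 -1.   ]
[ 3.47983457  0.58464046 -1.24758364] [ 0.05923248 -0.52552364 -0.12650718] 0.022913944538217306
```

>>> {"name": "jog_arm", "arguments": {"commands": "7.5 -9.1 0 0 0.9; 8.6 -8.2 0 0 0.9; 9.5 -7.1 0 0 0.9; 10.4 -5.8 0 0 0.9; 11 -4.5 0 0 0.9"}}

```text
t: 2.9
position: [0.4846, 0.2892, 0.1521]
tool_rot: [-0.706, 0.026, -0.023, 0.707]
ft_force: [-10.4, -0.1, 10.0]
width: 0.0233
```

>>> {"name": "jog_arm", "arguments": {"commands": "11.4 -3 0 0 0.9; 11.8 -1.6 0 0 0.9; 11.8 -0.2 0 0 0.9; 11.8 1.4 0 0 0.9; 11.5 2.7 0 0 0.9"}}

```text
t: 3.52
position: [0.5445, 0.2846, 0.1521]
tool_rot: [-0.706, 0.026, -0.025, 0.707]
ft_force: [-5.2, -0.8, 2.4]
width: 0.0229
```

>>> {"name": "jog_arm", "arguments": {"commands": "0 0 0 0 0.9; 0 0 0 0 0.9"}}

```text
t: 3.78
position: [0.5456, 0.2845, 0.1518]
tool_rot: [-0.707, 0.025, -0.026, 0.707]
ft_force: [0.1, -0.4, 5.1]
width: 0.0231
```

```bash
python3 plan.py .5464 .2852 .1518 -4.4 1
python3 - <<'E'
from h import *
from cell import vision,status
o=status.get_obs(); print(o["ft_force"],o["torque"],o["width"])
c=vision.capture("top"); crop(c,"pics/t2.png",180,230,330,320,5)
c=vision.capture("side"); crop(c,"pics/s2.png",200,120,360,270,4)
E
```

```text
0.8 -0.0 0.8 0.005
yaw now -4.13 pos [0.5456 0.2845 0.1518] j [ 0.481  0.426  0.058  1.203 -0.     2.124] down [ 0.  0. -1.]
[ 0.10501519 -0.42924186  5.09196048] [-0.19439269  0.45377764 -0.10320174] 0.023075121427429936
```

View pics/s2.png

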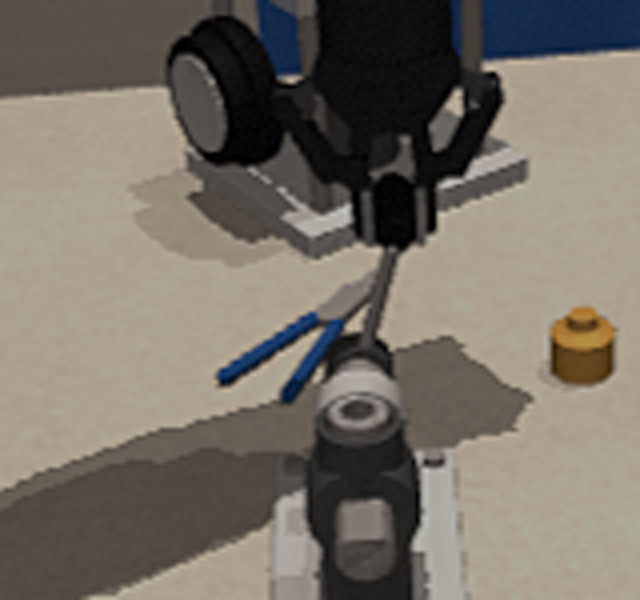

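>>> {"name": "jog_arm", "arguments": {"commands": "0.8 0 0 0 0.9; 0 0 0 0 0.9; 0 0 0 0 0.5; 0 0 0 0 0.2; 0 0 0 0 0"}}

```text
t: 4.5
position: [0.5462, 0.2845, 0.1509]
tool_rot: [0.707, -0.025, 0.025, -0.707]
ft_force: [-0.2, 0.3, 0.5]
width: 0.0761
```

>>> {"name": "jog_arm", "arguments": {"commands": "0 0 0 0 0; 0 -15 0 0 0; 0 -40 0 0 0; 0 -50 0 0 0; 0 -20 0 0 0"}}

```text
t: 5.12
position: [0.5469, 0.2849, 0.2804]
tool_rot: [-0.706, 0.024, -0.027, 0.707]
ft_force: [-0.3, 0.0, -0.3]
width: 0.0856
```

```bash
python3 plan.py .45 -.05 .28 98.7 10
python3 - <<'E'
from h import *
from cell import vision,status
c=vision.capture("side"); np.savez("pics/side3.npz",**c); crop(c,"pics/s3.png",200,120,360,270,4)
E
```

```text
-7.3 0.0 -34.1 -0.179; -13.2 0.0 -32.3 -0.179; -18.8 0.0 -29.4 -0.179; -23.7 0.0 -25.6 -0.179; -27.9 0.0 -20.9 -0.179; -31.2 0.0 -15.6 -0.179; -33.5 0.0 -9.8 -0.179; -34.7 0.0 -3.6 -0.179; -34.8 0.0 2.6 -0.179; -33.7 0.0 8.8 -0.179
yaw now -4.13 pos [0.5469 0.2849 0.2804] j [ 0.48   0.39   0.33   1.506 -0.     2.123] down [ 0.005  0.002 -1.   ]
```

View pics/s3.png

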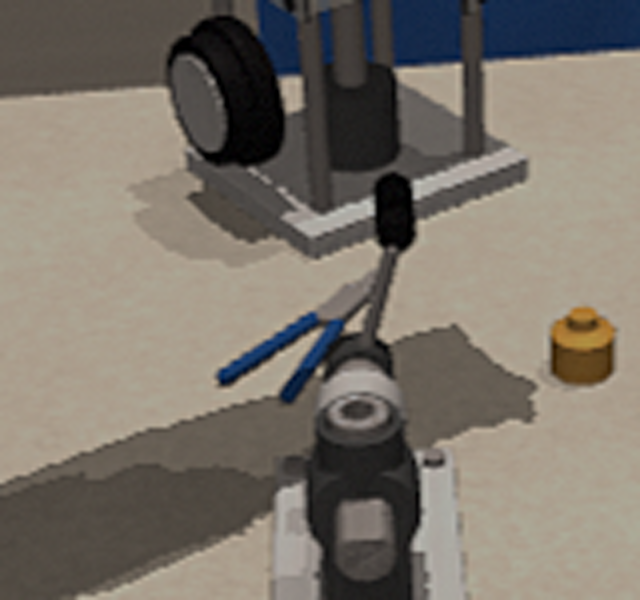

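The side view shows the grip released at (395,210) with the lever leaning past upright. On to the larger key.

```bash
python3 plan.py .530 -.264 .25 98.7 11
```

```text
2.0 2.9 -49.9 -0.163; -6.1 2.9 -49.6 -0.163; -14.1 2.9 -47.9 -0.163; -21.7 2.9 -45.0 -0.163; -28.7 2.9 -40.9 -0.163; -35.0 2.9 -35.7 -0.163; -40.3 2.9 -29.5 -0.163; -44.5 2.9 -22.6 -0.163; -47.6 2.9 -15.1 -0.163; -49.4 2.9 -7.1 -0.163; -49.9 2.9 1.0 -0.163
yaw now -4.13 pos [0.5473 0.2851 0.2818] j [ 0.48   0.389  0.333  1.508 -0.     2.123] down [ 0.006  0.003 -1.   ]
```

>>> {"name": "jog_arm", "arguments": {"commands": "2 2.9 -49.9 -0.163 0; -6.1 2.9 -49.6 -0.163 0; -14.1 2.9 -47.9 -0.163 0; -21.7 2.9 -45 -0.163 0; -28.7 2.9 -40.9 -0.163 0"}}

```text
t: 5.8
position: [0.5378, 0.0334, 0.2616]
tool_rot: [0.658, 0.259, -0.258, -0.658]
ft_force: [-0.4, 1.0, 0.7]
width: 0.0856
```

>>> {"name": "jog_arm", "arguments": {"commands": "-35 2.9 -35.7 -0.163 0; -40.3 2.9 -29.5 -0.163 0; -44.5 2.9 -22.6 -0.163 0; -47.6 2.9 -15.1 -0.163 0; -49.4 2.9 -7.1 -0.163 0"}}

```text
t: 6.42
position: [0.5297, -0.2163, 0.2471]
tool_rot: [0.502, 0.498, -0.498, -0.502]
ft_force: [0.9, 0.0, 0.3]
width: 0.0853
```

```bash
python3 plan.py .530 -.264 .20 98.7 3
python3 - <<'E'
from h import *
from cell import vision,status
c=vision.capture("top"); np.savez("pics/top3.npz",**c); crop(c,"pics/t3.png",180,230,330,320,5)
W=cloud(c).reshape(-1,3); C=c["pixels"].reshape(-1,3)
m=(W[:,0]>.48)&(W[:,0]<.62)&(W[:,1]>.22)&(W[:,1]<.34)&(W[:,2]>.15)&(W[:,2]<.2)&(C.max(1)<45)
P=W[m]; r=cv2.minAreaRect((P[:,:2]*1000).astype(np.float32)); print(len(P),r,np.percentile(P[:,2],[50,95]), "expect 546.3,283.7 z top 182.8")
E
```

```text
-15.9 15.7 -0.2 -0.053; -15.9 15.7 0.6 -0.053; -15.8 15.7 1.5 -0.053
yaw now 89.57 pos [ 0.5297 -0.2163  0.2471] j [-0.388  0.316  0.136  1.39  -0.    -0.38 ] down [ 0. -0. -1.]
283 ((543.8905639648438, 280.7394104003906), (59.20746612548828, 21.421253204345703), 85.5973892211914) [0.18085748 0.18444687] expect 546.3,283.7 z top 182.8
```

View pics/t3.png

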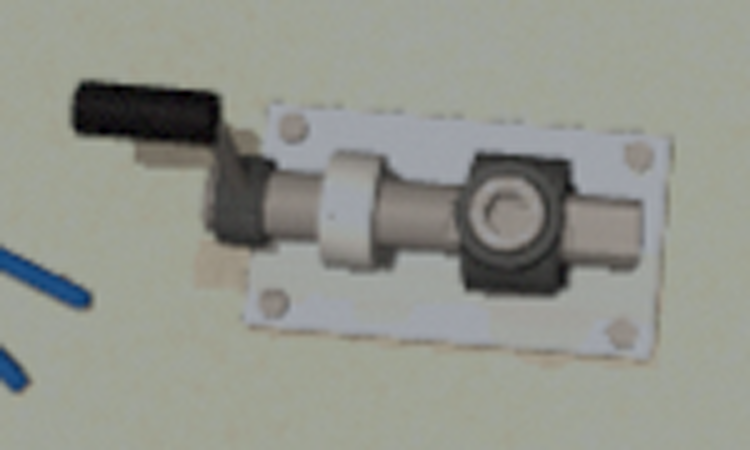

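```bash
cat > fit.py <<'E'
from h import *
from scipy.optimize import least_squares
psi=-.0767;X=np.array([np.cos(psi),np.sin(psi)]);Y=np.array([-X[1],X[0]]);b=np.array([.5064,.132])
def run(f):
    c=load(f); W=cloud(c).reshape(-1,3); C=c["pixels"].reshape(-1,3).astype(int); 
    D=np.stack([(W[:,:2]-b)@X,(W[:,:2]-b)@Y,W[:,2]],1)*1000
    ok=np.isfinite(D[:,0])
    def cyl(m,r,g):
        P=D[m]; P=P[:,[0,2]]
        s=least_squares(lambda p:np.hypot(P[:,0]-p[0],P[:,1]-p[1])-r,g,loss="soft_l1",f_scale=1.0)
        return len(P),s.x.round(2),np.std(s.fun).round(2)
    blk=(C.max(1)<45)&ok&(D[:,1]>125)&(D[:,1]<182)&(D[:,2]>100)&(abs(D[:,0])<110)
    g=D[blk].mean(0); print(f,"grip",cyl(blk,12,[g[0],g[2]-8]), "yr",D[blk][:,1].min().round(1),D[blk][:,1].max().round(1))
    sp=ok&(abs(D[:,0])<18)&(D[:,2]>70)&(D[:,2]<100)
    for lo,hi in((28,50),(-55,-28)):
        m=sp&(D[:,1]>lo)&(D[:,1]<hi); print("  spindle",lo,hi,cyl(m,16,[0,80]))
        P=D[m]; 
        for x in range(-16,16,4):
            q=P[(P[:,0]>x)&(P[:,0]<x+4)]
            if len(q)>3: print("     ",x,len(q),np.median(q[:,2]).round(1),end="")
        print()
for f in("pics/top0.npz","pics/side0.npz","pics/top3.npz","pics/side3.npz"): run(f)
E
python3 fit.py
```

```text
pics/top0.npz grip (255, array([-78.42, 133.56]), np.float64(1.42)) yr 125.8 181.7
  spindle 28 50 (134, array([-0.6 , 79.29]), np.float64(1.48))
      -16 20 87.3      -12 18 91.7      -8 19 95.1      -4 16 95.0      0 18 94.6      4 16 93.9      8 14 90.7      12 11 86.5
  spindle -55 -28 (159, array([ 1.02, 79.05]), np.float64(1.83))
      -16 19 78.4      -12 25 89.8      -8 21 94.3      -4 22 95.1      0 18 94.9      4 20 93.7      8 20 91.4      12 14 87.1
pics/side0.npz grip (121, array([-78.1 , 133.48]), np.float64(2.01)) yr 125.0 181.0
  spindle 28 50 (0, array([ 0., 80.]), np.float64(nan))

  spindle -55 -28 (155, array([ 1.33, 78.93]), np.float64(3.9))
      -16 7 76.2      -12 23 85.8      -8 17 92.1      -4 21 94.0      0 25 94.1      4 22 92.8      8 21 91.3      12 19 86.0
pics/top3.npz grip (262, array([ 25.82, 170.45]), np.float64(1.51)) yr 125.1 180.8
  spindle 28 50 (130, array([-0.68, 79.22]), np.float64(1.79))
      -16 20 87.8      -12 16 92.7      -8 18 94.2      -4 16 94.5      0 18 94.3      4 16 92.6      8 16 90.8      12 8 87.7
  spindle -55 -28 (166, array([-0.58, 77.15]), np.float64(2.0))
      -16 23 87.7      -12 24 91.0      -8 21 91.6      -4 19 90.6      0 21 91.3      4 21 91.0      8 19 91.0      12 15 87.6
pics/side3.npz grip (2698, array([ 28.16, 397.49]), np.float64(48.9)) yr 125.0 180.3
  spindle 28 50 (0, array([ 0., 80.]), np.float64(nan))

  spindle -55 -28 (157, array([ 0.36, 76.96]), np.float64(3.48))
      -16 21 83.7      -12 20 90.6      -8 18 91.1      -4 20 90.5      0 18 90.7      4 23 91.4      8 22 90.5      12 15 86.5
  ret = _var(a, axis=axis, dtype=dtype, out=out, ddof=ddof,
  arrmean = um.true_divide(arrmean, div, out=arrmean,
  ret = ret.dtype.type(ret / rcount)
```

```bash
cat >> fit.py <<'E'
print("flat")
for f in("pics/top3.npz","pics/side3.npz"):
    c=load(f); W=cloud(c).reshape(-1,3)
    D=np.stack([(W[:,:2]-b)@X,(W[:,:2]-b)@Y,W[:,2]],1)*1000
    for lo,hi in((-50,-29),):
      for h in(7,9,10):
        m=(abs(D[:,0])<h)&(D[:,1]>lo)&(D[:,1]<hi)&(D[:,2]>84)&(D[:,2]<97); P=D[m]
        A=np.c_[P[:,0],P[:,1],np.ones(len(P))]; co,res,_,_=np.linalg.lstsq(A,P[:,2],rcond=None)
        s=np.std(P[:,2]-A@co); print(f,h,len(P),co.round(4),s.round(2),"slope se",(s/np.sqrt(len(P))/P[:,0].std()).round(4))
E
python3 fit.py 2>/dev/null| sed -n '/^flat/,$p'
```

```text
flat
pics/top3.npz 7 57 [-4.33000e-02  1.06600e-01  9.54883e+01] 1.76 slope se 0.0573
pics/top3.npz 9 74 [-4.07000e-02  1.10300e-01  9.55343e+01] 1.69 slope se 0.0371
pics/top3.npz 10 80 [-3.48000e-02  1.05400e-01  9.53708e+01] 1.7 slope se 0.0334
pics/side3.npz 7 41 [ 5.56000e-02 -8.07000e-02  8.82695e+01] 1.13 slope se 0.0408
pics/side3.npz 9 53 [ 2.72000e-02 -6.36000e-02  8.88818e+01] 1.18 slope se 0.0291
pics/side3.npz 10 54 [ 3.38000e-02 -5.84000e-02  8.91079e+01] 1.18 slope se 0.0285
```

>>> {"name": "jog_arm", "arguments": {"commands": "-15.9 15 0 -0.053 0; -15.9 15 0.6 -0.053 0; -15.8 15 1.5 -0.053 0; 0 0 0 0 0"}}

```text
t: 6.98
position: [0.5291, -0.2627, 0.201]
tool_rot: [-0.462, -0.535, 0.535, 0.463]
ft_force: [-0.1, -0.3, 0.4]
width: 0.0853
```

```bash
python3 plan.py .530 -.264 .1 98.7 4
python3 - <<'E'
from h import *
from cell import vision,status
c=vision.capture("side"); crop(c,"pics/s4.png",240,240,440,390,4); np.savez("pics/side4.npz",**c)
E
```

```text
-0.3 25.3 -0.2 -0.002; -0.3 25.3 -0.2 -0.002; -0.3 25.3 -0.2 -0.002; -0.3 25.3 -0.2 -0.002
yaw now 98.27 pos [ 0.5291 -0.2627  0.201 ] j [-0.461  0.364  0.089  1.298 -0.    -0.605] down [-0.002  0.001 -1.   ]
```

View pics/s4.png

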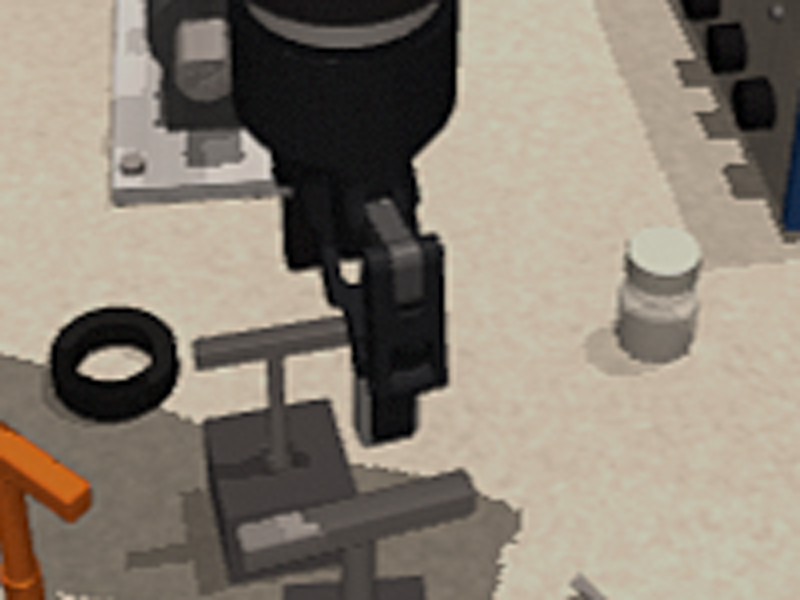

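>>> {"name": "jog_arm", "arguments": {"commands": "-0.5 25 -0.3 0 0; -0.5 25 -0.3 0 0; 0 25 0 0 0; 0 25 0 0 0.3; 0 0 0 0 0.6", "newtons": 20}}

```text
t: 7.65
position: [0.53, -0.2621, 0.1014]
tool_rot: [-0.461, -0.535, 0.535, 0.463]
ft_force: [-0.3, 0.1, 0.7]
width: 0.0514
```

```bash
python3 plan.py .530 -.264 .1 98.7 4
python3 - <<'E'
from h import *
from cell import vision,status
c=vision.capture("top"); crop(c,"pics/t5.png",380,230,500,320,5); np.savez("pics/top5.npz",**c)
c=vision.capture("side"); crop(c,"pics/s5.png",260,280,420,430,4); np.savez("pics/side5.npz",**c)
a=cv2.imread("pics/s5.png")
E
```

```text
-0.5 0.3 0.1 -0.001; -0.5 0.3 0.1 -0.001; -0.5 0.3 0.1 -0.001; -0.5 0.3 0.1 -0.001
yaw now 98.36 pos [ 0.53   -0.2621  0.1014] j [-0.459  0.421 -0.086  1.066  0.    -0.605] down [-0.002  0.001 -1.   ]
```

View pics/s5.png

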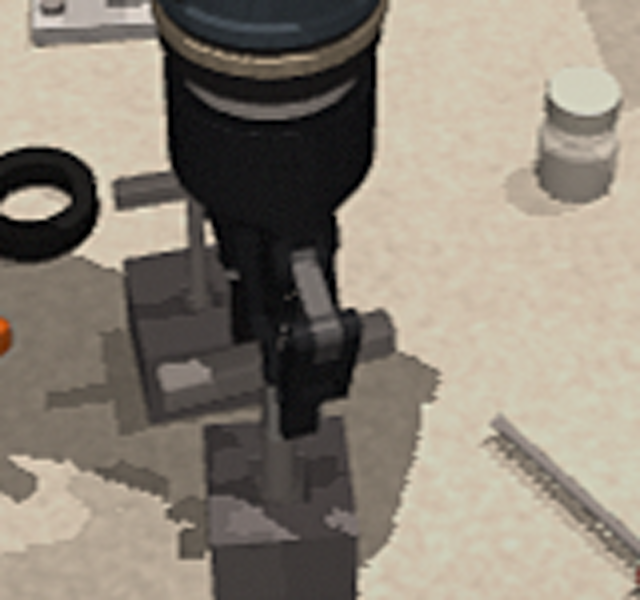

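View pics/t5.png

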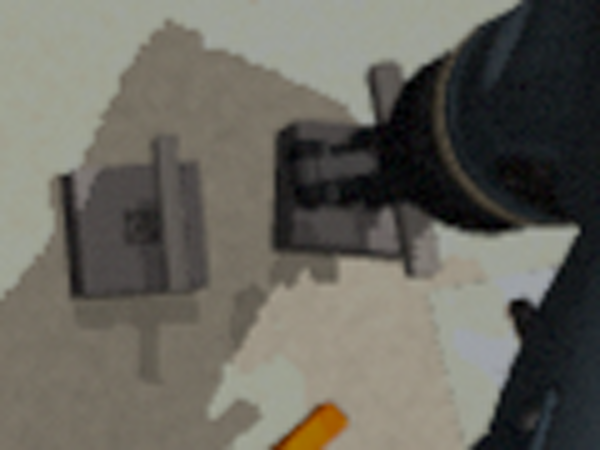

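Run:
```python
from h import *
s=load("pics/side5.npz")
for p in ((.53,-.264,.06),(.53,-.264,.08),(.53,-.264,.119),(.5315,-.2875,.102)):
    u,v=pix(s,p); print(p,((u-260)*4),((v-280)*4))
# stem & bar end pts
s0=load("pics/side0.npz");W=cloud(s0).reshape(-1,3)
m=(W[:,2]>.055)&(W[:,2]<.105)&(abs(W[:,0]-.53)<.03)&(W[:,1]<-.22)&(W[:,1]>-.3)
P=W[m];print(len(P),np.percentile(P,[2,50,98],axis=0).round(4))
for z in np.arange(.055,.105,.01):
    q=P[(P[:,2]>z)&(P[:,2]<z+.01)]; print(z.round(3),len(q),q[:,0].min().round(4),q[:,0].max().round(4),q[:,1].mean().round(4))
```

```text
(0.53, -0.264, 0.06) 273.2516097575326 456.06627503363507
(0.53, -0.264, 0.08) 272.7955428065186 424.60741794203386
(0.53, -0.264, 0.119) 271.868246644857 360.64383240610164
(0.5315, -0.2875, 0.102) 285.4841446682349 436.2538310365917
163 [[ 0.5243 -0.2712  0.0557]
 [ 0.529  -0.2689  0.0813]
 [ 0.5357 -0.265   0.1043]]
0.055 35 0.5239 0.5356 -0.2686
0.065 27 0.5242 0.5356 -0.2685
0.075 34 0.5244 0.5357 -0.2685
0.085 30 0.5244 0.5357 -0.2687
0.095 37 0.5246 0.5358 -0.2689
```

>>> {"name": "jog_arm", "arguments": {"commands": "0 0 0 0 0.75; 0 0 0 0 0.85; 0 0 0 0 1; 0 0 0 0 1; 0 0 0 0 1", "newtons": 20}}

```text
t: 8.38
position: [0.5314, -0.2637, 0.1034]
tool_rot: [0.463, 0.535, -0.535, -0.461]
ft_force: [-0.3, 0.4, 6.8]
width: 0.0132
```

```bash
python3 plan.py .530 -.264 .1 98.7 1; python3 -c "
from cell import status
o=status.get_obs(); print(o['ft_force'],o['torque'],o['width'])"
```

```text
-0.1 3.4 1.4 -0.006
yaw now 98.37 pos [ 0.5314 -0.2637  0.1034] j [-0.461  0.419 -0.084  1.066 -0.    -0.607] down [ 0.002 -0.001 -1.   ]
[-0.25649794  0.41262365  6.75468528] [0.03785426 0.00255166 0.01321996] 0.013187191519475191
```

>>> {"name": "jog_arm", "arguments": {"commands": "0 0 0 0 1; 0 0 0 0 1; 0 -10 0 0 1; 0 -30 0 0 1; 0 -45 0 0 1", "newtons": 80}}

```text
t: 9.0
position: [0.5297, -0.2628, 0.1871]
tool_rot: [-0.461, -0.535, 0.535, 0.463]
ft_force: [0.6, -0.4, -1.7]
width: 0.0128
```

>>> {"name": "jog_arm", "arguments": {"commands": "0 -50 0 0 1; 0 -33 0 0 1"}}

```text
t: 9.25
position: [0.5307, -0.2633, 0.2729]
tool_rot: [0.463, 0.535, -0.535, -0.462]
ft_force: [1.3, 0.2, -2.9]
width: 0.0124
```

```bash
python3 plan.py .507 .133 .272 155 8
python3 - <<'E'
from h import *
from cell import vision,status
o=status.get_obs(); print(o['ft_force'],o['torque'],o['width'])
c=vision.capture("side"); crop(c,"pics/s6.png",240,160,440,310,4); np.savez("pics/side6.npz",**c)
E
```

```text
49.4 0.1 -4.3 -0.124; 48.5 0.1 -10.3 -0.124; 46.9 0.1 -16.2 -0.124; 44.5 0.1 -21.9 -0.124; 41.5 0.1 -27.2 -0.124; 37.8 0.1 -32.1 -0.124; 33.6 0.1 -36.5 -0.124; 28.8 0.1 -40.4 -0.124
yaw now 98.37 pos [ 0.5307 -0.2633  0.2729] j [-0.46   0.347  0.247  1.468 -0.    -0.607] down [ 0.002 -0.001 -1.   ]
[ 1.33649704  0.17904654 -2.90861475] [-0.04940531 -0.01134941  0.01859835] 0.012419755900932328
```

View pics/s6.png

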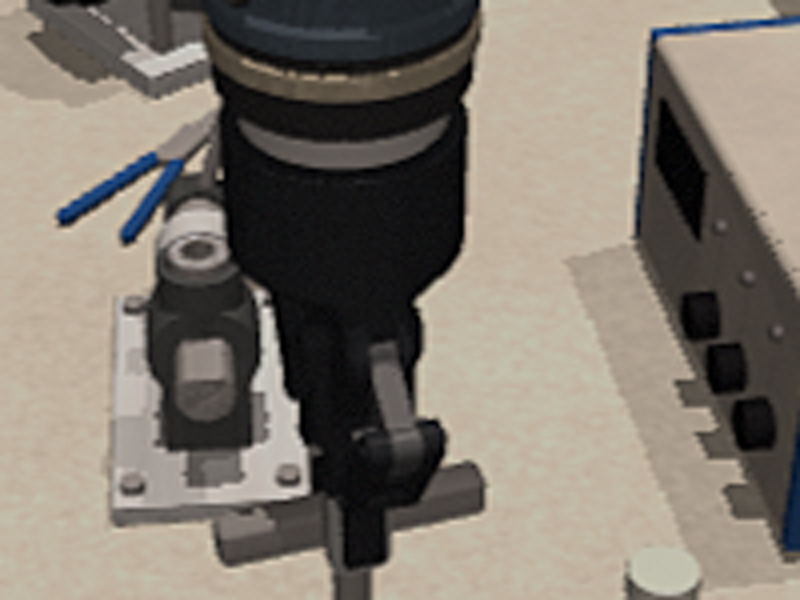

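The key is held centrally and square, and the force reads its 0.28 kg weight. Now I'll carry it over to the boss.

>>> {"name": "jog_arm", "arguments": {"commands": "49.4 0 -4.3 -0.124 1; 48.5 0 -10.3 -0.124 1; 46.9 0 -16.2 -0.124 1; 44.5 0 -21.9 -0.124 1; 41.5 0 -27.2 -0.124 1"}}

```text
t: 9.93
position: [0.5149, -0.0142, 0.27]
tool_rot: [-0.276, -0.651, 0.651, 0.276]
ft_force: [0.4, 0.4, -2.7]
width: 0.0124
```

>>> {"name": "jog_arm", "arguments": {"commands": "37.8 0 -32.1 -0.124 1; 33.6 0 -36.5 -0.124 1; 28.8 0 -40.4 -0.124 1; 0 0 0 0 1; 0 0 0 0 1"}}

```text
t: 10.55
position: [0.5059, 0.1327, 0.2699]
tool_rot: [-0.152, -0.69, 0.691, 0.152]
ft_force: [-0.2, -0.2, -2.1]
width: 0.012
```

```bash
python3 plan.py .507 .133 .252 155 2
python3 - <<'E'
from h import *
from cell import vision,status
o=status.get_obs(); print(o['ft_force'],o['torque'],o['width'])
c=vision.capture("side"); crop(c,"pics/s7.png",220,110,380,230,5); np.savez("pics/side7.npz",**c)
c=vision.capture("top"); crop(c,"pics/t7.png",220,200,380,320,5); np.savez("pics/top7.npz",**c)
E
```

```text
-0.4 8.9 -0.4 0.002; -0.4 8.9 -0.4 0.002
yaw now 155.21 pos [0.5059 0.1327 0.2699] j [ 0.257  0.226  0.068  1.414 -0.    -0.881] down [-0.001 -0.001 -1.   ]
[-0.20148357 -0.21441853 -2.10691021] [-0.02137048  0.0244181   0.06641003] 0.011993361359169107
```

View pics/s7.png

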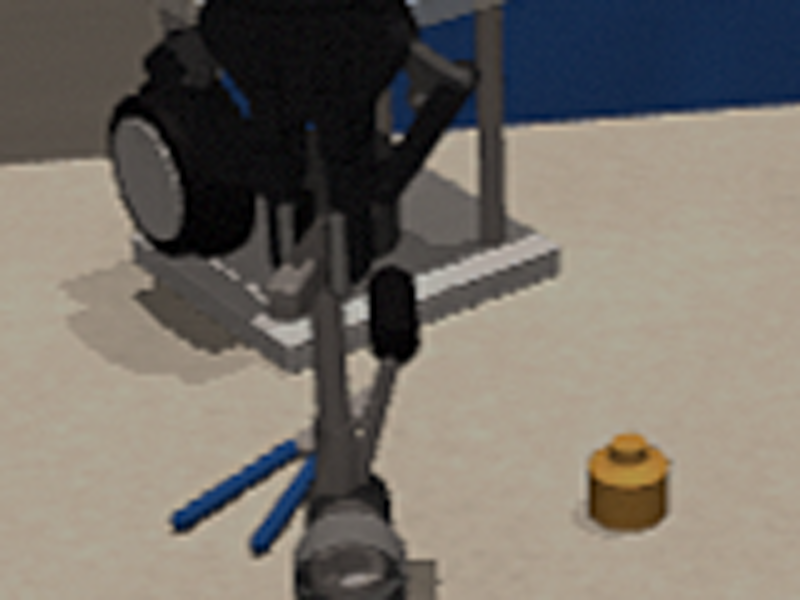

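View pics/t7.png

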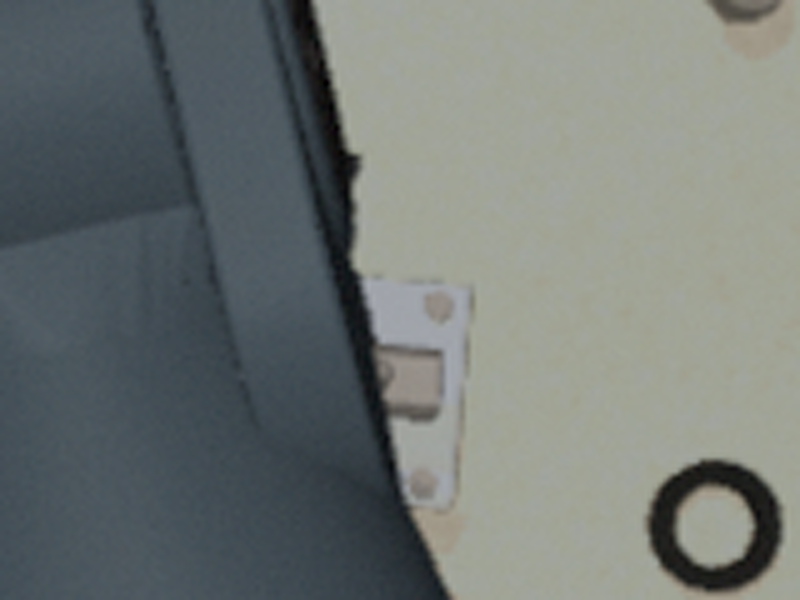

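Run:
```python
from h import *
s=load("pics/side7.npz")
for z in(.174,.19,.21,.23,.26):
    u,v=pix(s,(.506,.1327,z)); print(z,((u-220)*5),((v-110)*5))
W=cloud(s); 
# stem points by row
for v in range(165,214,4):
    r=W[v,275:305]; m=(abs(r[:,0]-.506)<.03)&(abs(r[:,1]-.13)<.04)&(r[:,2]>.13)
    if m.any(): 
        us=np.where(m)[0]+275; q=r[m]; print(v,us.min(),us.max(),q[:,0].mean().round(4),(q[:,1].mean()).round(4),q[:,2].mean().round(4))
crop(s,"pics/s7b.png",270,155,320,235,7)
```

```text
0.174 336.0246888909475 486.88804739698696
0.19 333.8806057882553 454.40827280591
0.21 331.1473747738705 413.0037548834946
0.23 328.3532731183317 370.6771343143109
0.26 324.04346448083515 305.38973341982114
165 275 292 0.5031 0.1107 0.2854
169 280 289 0.5048 0.1173 0.273
173 275 287 0.4991 0.1174 0.2646
177 282 288 0.5054 0.1283 0.249
181 282 288 0.5048 0.1281 0.24
185 282 288 0.5044 0.1299 0.2298
189 283 288 0.5048 0.1286 0.2211
193 282 289 0.5043 0.1296 0.2111
197 282 290 0.5046 0.1268 0.2031
201 282 290 0.5041 0.1276 0.193
205 283 290 0.5045 0.1255 0.1845
209 285 288 0.504 0.1274 0.1736
```

View pics/s7b.png

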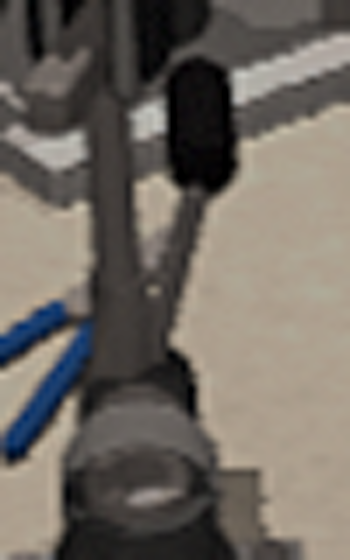

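>>> {"name": "jog_arm", "arguments": {"commands": "-1 12 0 0 1; 0 12 -0.5 0 1; 0 12 0 0 1; 0 0 0 0 1", "newtons": 100}}

```text
t: 11.15
position: [0.5066, 0.1325, 0.2326]
tool_rot: [-0.151, -0.69, 0.691, 0.153]
ft_force: [0.0, 0.2, -2.3]
width: 0.0118
```

```bash
python3 plan.py .507 .1325 .234 155 1
python3 - <<'E'
from h import *
from cell import vision,status
o=status.get_obs(); print(o['ft_force'],o['torque'],o['width'])
c=vision.capture("side"); crop(c,"pics/s8.png",265,185,315,245,9); np.savez("pics/side8.npz",**c)
E
```

```text
-0.4 -1.4 -0.1 0.003
yaw now 155.2 pos [0.5066 0.1325 0.2326] j [ 0.256  0.237 -0.011  1.325 -0.    -0.882] down [-0.002 -0.001 -1.   ]
[ 0.0327366   0.16408204 -2.34017739] [-0.04333898 -0.00156452 -0.00516408] 0.0118147742076901
```

View pics/s8.png

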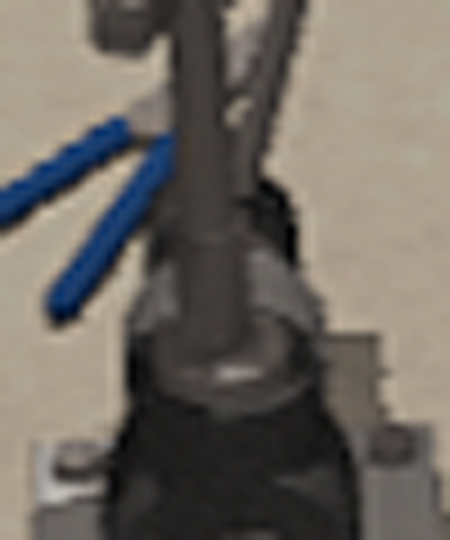

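>>> {"name": "jog_arm", "arguments": {"commands": "-0.4 1 0 0 1; 0 1 0 0 1; 0 1 0 0 1; 0 0 0 0 1"}}

```text
t: 11.7
position: [0.5077, 0.1327, 0.231]
tool_rot: [-0.152, -0.691, 0.691, 0.152]
ft_force: [-0.6, 0.0, -2.3]
width: 0.0119
```

>>> {"name": "jog_arm", "arguments": {"commands": "0 1 0 0 1; 0 1 0 0 1; 0 0 0 0 1"}}

```text
t: 12.08
position: [0.5076, 0.1327, 0.2289]
tool_rot: [-0.152, -0.691, 0.691, 0.152]
ft_force: [0.0, -0.6, -2.4]
width: 0.0119
```

```bash
python3 -c "
from cell import status
for i in range(1):
  o=status.get_obs(); print(o['position'],o['ft_force'],o['torque'],o['width'])"
```

```text
[0.50762058 0.13266078 0.22889828] [ 0.03086898 -0.5765347  -2.4122011 ] [0.01204347 0.05949697 0.01962207] 0.011875306998133845
```

>>> {"name": "jog_arm", "arguments": {"commands": "0 1 0 0 1; 0 1 0 0 1; 0 0 0 0 1"}}

```text
t: 12.45
position: [0.5076, 0.1327, 0.2269]
tool_rot: [-0.152, -0.691, 0.691, 0.152]
ft_force: [-0.3, -0.2, -2.6]
width: 0.0117
```

>>> {"name": "jog_arm", "arguments": {"commands": "0 1 0 0 1; 0 1 0 0 1; 0 0 0 0 1"}}

```text
t: 12.82
position: [0.5076, 0.1327, 0.2249]
tool_rot: [-0.152, -0.691, 0.691, 0.152]
ft_force: [0.4, -0.1, -2.3]
width: 0.0121
```

Run:
```python
from h import *
from cell import vision,status
o=status.get_obs(); print(o['ft_force'],o['torque'],o['width'])
c=vision.capture("side"); crop(c,"pics/s9.png",265,185,315,245,9); np.savez("pics/side9.npz",**c)
```

```text
[ 0.37798521 -0.07220788 -2.31311999] [ 0.02377965  0.02727184 -0.02597398] 0.012063210794201326
```

View pics/s9.png

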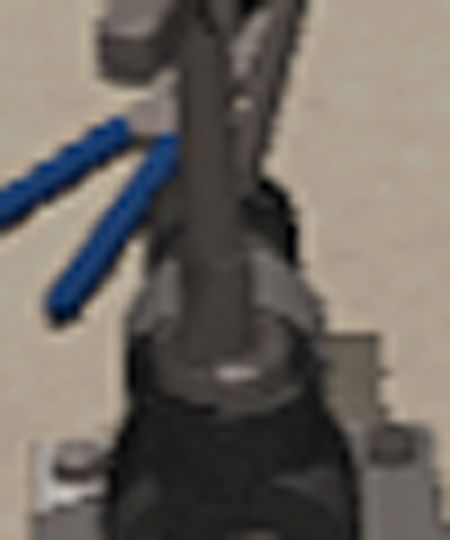

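>>> {"name": "jog_arm", "arguments": {"commands": "0 1 0 0 1; 0 1 0 0 1; 0 0 0 0 1"}}

```text
t: 13.25
position: [0.5076, 0.1327, 0.2229]
tool_rot: [-0.152, -0.691, 0.691, 0.152]
ft_force: [0.3, 0.5, -3.5]
width: 0.0116
```

>>> {"name": "jog_arm", "arguments": {"commands": "0 1 0 0 1; 0 1 0 0 1; 0 0 0 0 1"}}

```text
t: 13.62
position: [0.5076, 0.1327, 0.2209]
tool_rot: [-0.152, -0.691, 0.691, 0.152]
ft_force: [0.1, 0.4, -3.9]
width: 0.0119
```

>>> {"name": "jog_arm", "arguments": {"commands": "0 1 0 0 1; 0 1 0 0 1; 0 0 0 0 1"}}

```text
t: 14.0
position: [0.5076, 0.1327, 0.2189]
tool_rot: [-0.152, -0.691, 0.691, 0.152]
ft_force: [0.2, -0.3, -2.1]
width: 0.0118
```

Run:
```python
from h import *
from cell import vision,status
o=status.get_obs(); print(o['ft_force'],o['torque'],o['width'])
c=vision.capture("side"); crop(c,"pics/s10.png",255,155,325,245,6); np.savez("pics/side10.npz",**c)
```

```text
[ 0.1577874  -0.27816268 -2.09182917] [-0.07230308 -0.02553486  0.0048059 ] 0.011786546220094193
```

View pics/s10.png

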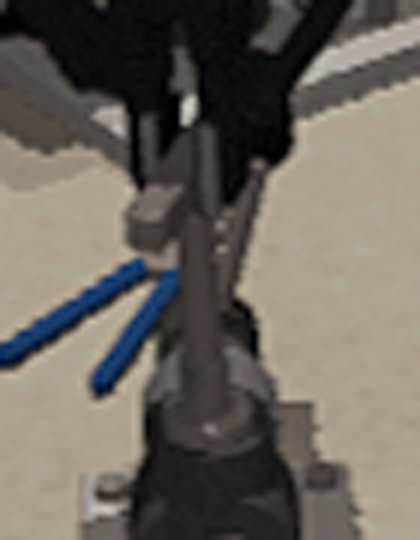

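>>> {"name": "jog_arm", "arguments": {"commands": "0 1 0 0 1; 0 1 0 0 1; 0 0 0 0 1"}}

```text
t: 14.42
position: [0.5076, 0.1327, 0.2169]
tool_rot: [-0.152, -0.691, 0.691, 0.152]
ft_force: [0.3, -0.8, -2.8]
width: 0.0119
```

>>> {"name": "jog_arm", "arguments": {"commands": "0 1 0 0 1; 0 0 0 0 1"}}

```text
t: 14.68
position: [0.5079, 0.1327, 0.2164]
tool_rot: [0.152, 0.691, -0.691, -0.152]
ft_force: [-0.0, -1.3, 1.6]
width: 0.0117
```

The key bottomed in the socket (Fz changed sign at z = 0.2164), which puts the screw about 6 mm proud. Now I'll turn it clockwise, sinking with it.

>>> {"name": "jog_arm", "arguments": {"commands": "0 -1 0 0 1; 0 0.2 0 0.1 1; 0 0.3 0 0.1 1; 0 0.3 0 0.1 1; 0 0.3 0 0.1 1", "newtons": 120}}

```text
t: 15.3
position: [0.5077, 0.1328, 0.216]
tool_rot: [0.287, 0.646, -0.646, -0.287]
ft_force: [-0.5, 0.6, -0.6]
width: 0.0113
```

```bash
cat > s.py <<'E'
from plan import *
o,M,y=st(); print(o['t'],o['position'].round(4),"yaw",y.round(3),"F",o['ft_force'].round(1),"T",o['torque'].round(3),"w",o['width'].round(4),"j6",o['joint_positions'][5].round(3),'down',M[:,1].round(3))
E
python3 s.py
```

```text
Traceback (most recent call last):
  File "s.py", line 2, in <module>
    o,M,y=st(); print(o['t'],o['position'].round(4),"yaw",y.round(3),"F",o['ft_force'].round(1),"T",o['torque'].round(3),"w",o['width'].round(4),"j6",o['joint_positions'][5].round(3),'down',M[:,1].round(3))
                                                                                                                             ^^^^^^^^^^^^^^^^
AttributeError: 'float' object has no attribute 'round'
```

```bash
sed -i "s/o\['width'\].round(4)/round(o['width'],4)/" s.py; python3 s.py
```

```text
15.3 [0.5077 0.1328 0.216 ] yaw 2.306 F [-0.5  0.6 -0.6] T [0.141 0.109 0.141] w 0.0113 j6 -0.479 down [-0.  0. -1.]
```

>>> {"name": "jog_arm", "arguments": {"commands": "0 0.4 0 0.15 1; 0 0.4 0 0.15 1; 0 0.4 0 0.15 1; 0 0.4 0 0.15 1"}}

```text
t: 15.8
position: [0.5077, 0.1329, 0.2143]
tool_rot: [0.465, 0.532, -0.532, -0.466]
ft_force: [-0.2, 0.9, -1.4]
width: 0.0116
```

```bash
python3 s.py
```

```text
15.8 [0.5077 0.1329 0.2143] yaw 1.704 F [-0.2  0.9 -1.4] T [0.261 0.058 0.11 ] w 0.0116 j6 0.122 down [-0.  0. -1.]
```

>>> {"name": "jog_arm", "arguments": {"commands": "0 0.4 0 0.15 1; 0 0.4 0 0.15 1; 0 0.4 0 0.15 1; 0 0.3 0 0.1 1; 0 0.3 0 0.1 1"}}

```text
t: 16.42
position: [0.5077, 0.133, 0.2125]
tool_rot: [-0.611, -0.356, 0.356, 0.611]
ft_force: [0.3, 1.3, -1.6]
width: 0.0116
```

```bash
python3 s.py
```

```text
16.425 [0.5077 0.133  0.2125] yaw 1.056 F [ 0.3  1.3 -1.6] T [ 0.302 -0.031  0.134] w 0.0116 j6 0.771 down [-0.  0. -1.]
```

>>> {"name": "jog_arm", "arguments": {"commands": "0 0.3 0 0.1 1; 0 0.3 0 0.1 1"}}

```text
t: 16.68
position: [0.5078, 0.133, 0.2119]
tool_rot: [-0.643, -0.294, 0.293, 0.643]
ft_force: [-0.9, 1.5, -1.6]
width: 0.0113
```

```bash
python3 s.py
```

```text
16.675 [0.5078 0.133  0.2119] yaw 0.856 F [-0.9  1.5 -1.6] T [ 0.326 -0.012  0.113] w 0.0113 j6 0.971 down [ 0.     0.001 -1.   ]
```

>>> {"name": "jog_arm", "arguments": {"commands": "0 0.2 0 0.08 1; 0 0.2 0 0.08 1"}}

```text
t: 16.92
position: [0.5078, 0.133, 0.2115]
tool_rot: [-0.664, -0.241, 0.241, 0.665]
ft_force: [0.2, 1.5, -1.4]
width: 0.0117
```

```bash
python3 s.py
```

```text
16.925 [0.5078 0.133  0.2115] yaw 0.697 F [ 0.2  1.5 -1.4] T [ 0.302 -0.137  0.1  ] w 0.0117 j6 1.13 down [ 0.     0.001 -1.   ]
```

>>> {"name": "jog_arm", "arguments": {"commands": "0 0.2 0 0.08 1; 0 0.1 0 0.05 1"}}

```text
t: 17.18
position: [0.5078, 0.133, 0.2111]
tool_rot: [-0.679, -0.198, 0.198, 0.679]
ft_force: [0.3, 0.7, -2.4]
width: 0.011
```

```bash
python3 s.py
```

```text
17.175 [0.5078 0.133  0.2111] yaw 0.567 F [ 0.3  0.7 -2.4] T [ 0.357 -0.14   0.173] w 0.011 j6 1.259 down [ 0.  0. -1.]
```

>>> {"name": "jog_arm", "arguments": {"commands": "0 0.1 0 0.05 1; 0 0 0 0 1"}}

```text
t: 17.42
position: [0.5078, 0.1329, 0.211]
tool_rot: [-0.683, -0.182, 0.182, 0.684]
ft_force: [1.8, 2.4, -2.6]
width: 0.0115
```

```bash
python3 s.py
```

```text
17.425 [0.5078 0.1329 0.211 ] yaw 0.52 F [ 1.8  2.4 -2.6] T [ 0.435 -0.232  0.093] w 0.0115 j6 1.307 down [-0.  0. -1.]
```

>>> {"name": "jog_arm", "arguments": {"commands": "0 0.1 0 0.05 1; 0 0 0 0 1"}}

```text
t: 17.68
position: [0.5078, 0.1329, 0.2109]
tool_rot: [-0.688, -0.165, 0.165, 0.688]
ft_force: [1.0, 1.2, -4.0]
width: 0.012
```

```bash
python3 s.py
```

```text
17.675 [0.5078 0.1329 0.2109] yaw 0.47 F [ 1.   1.2 -4. ] T [ 0.52  -0.319  0.032] w 0.012 j6 1.356 down [-0.  0. -1.]
```

```bash
python3 - <<'E'
from h import *
from cell import vision,status
c=vision.capture("side"); crop(c,"pics/s11.png",240,145,340,245,6); np.savez("pics/side11.npz",**c)
E
python3 s.py
```

```text
17.725 [0.5077 0.1329 0.2109] yaw 0.471 F [ 1.1  1.8 -3.6] T [ 0.534 -0.372  0.046] w 0.0115 j6 1.356 down [-0.  0. -1.]
```

View pics/s11.png

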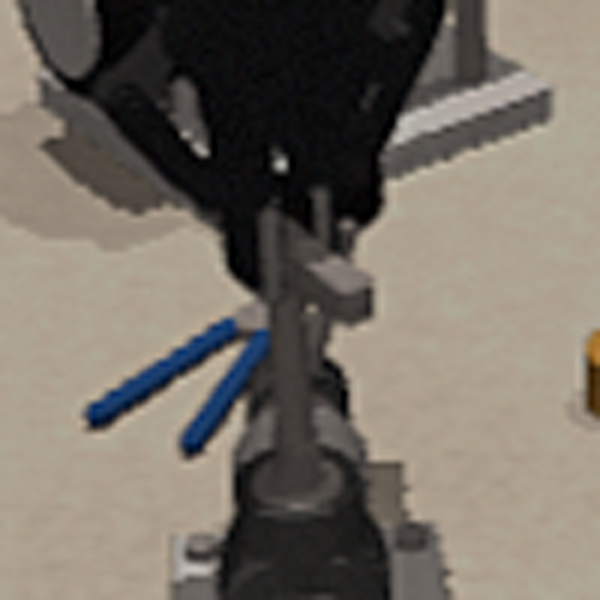

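>>> {"name": "jog_arm", "arguments": {"commands": "0 0.2 0 0.08 1; 0 0.2 0 0.08 1"}}

```text
t: 17.98
position: [0.5077, 0.1328, 0.2106]
tool_rot: [-0.699, -0.109, 0.109, 0.699]
ft_force: [1.5, 1.3, -2.7]
width: 0.0114
```

```bash
python3 s.py
```

```text
17.975 [0.5077 0.1328 0.2106] yaw 0.308 F [ 1.5  1.3 -2.7] T [ 0.506 -0.21   0.333] w 0.0114 j6 1.518 down [ 0.  0. -1.]
```

>>> {"name": "jog_arm", "arguments": {"commands": "0 0 0 0.06 1"}}

```text
t: 18.1
position: [0.5077, 0.1328, 0.2106]
tool_rot: [-0.702, -0.088, 0.088, 0.702]
ft_force: [1.2, 1.4, -2.8]
width: 0.0112
```

```bash
python3 s.py
```

```text
18.1 [0.5077 0.1328 0.2106] yaw 0.249 F [ 1.2  1.4 -2.8] T [ 0.478 -0.226  0.502] w 0.0112 j6 1.578 down [ 0.  0. -1.]
```

>>> {"name": "jog_arm", "arguments": {"commands": "0 0 0 0.06 1"}}

```text
t: 18.23
position: [0.5077, 0.1329, 0.2106]
tool_rot: [-0.704, -0.067, 0.067, 0.704]
ft_force: [1.1, 1.4, -4.2]
width: 0.0119
```

```bash
python3 s.py;  python3 - <<'E'
from h import *
from cell import vision,status
c=vision.capture("side"); crop(c,"pics/s12.png",265,185,315,245,9); np.savez("pics/side12.npz",**c)
E
```

```text
18.225 [0.5077 0.1329 0.2106] yaw 0.19 F [ 1.1  1.4 -4.2] T [ 0.487 -0.268  0.665] w 0.0119 j6 1.637 down [ 0.  0. -1.]
```

View pics/s12.png

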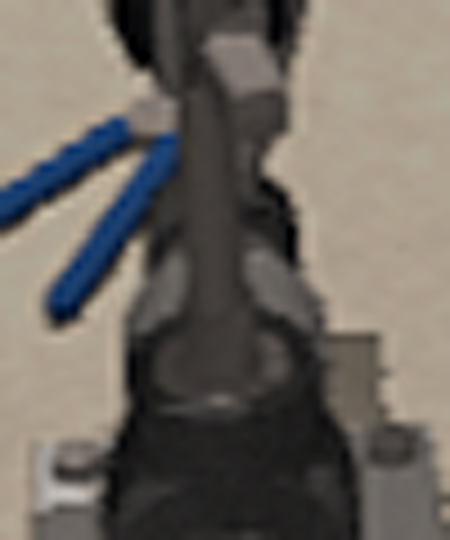

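Torque rises linearly (0.33, 0.50, 0.67 N·m) over 0.06 rad steps, so the screw is on its hard stop. Before letting go I'll relax the twist and check the head height by depth.

>>> {"name": "jog_arm", "arguments": {"commands": "0 0 0 -0.1 1; 0 0 0 -0.1 1; 0 0 0 0 1"}}

```text
t: 18.65
position: [0.5078, 0.1328, 0.211]
tool_rot: [-0.694, -0.137, 0.137, 0.694]
ft_force: [0.2, 2.0, 1.6]
width: 0.0115
```

```bash
python3 s.py
python3 - <<'E'
from h import *
from cell import vision
psi=-.0767
for f in("pics/side0.npz","pics/side12.npz"):
    c=load(f);W=cloud(c).reshape(-1,3)
    for ce in((.5062,.1318),(.5068,.1315)):
        r=np.hypot(W[:,0]-ce[0],W[:,1]-ce[1])*1000; a=W[:,1]-ce[1]
        for lo,hi in((10.5,15.5),(19.5,23)):
            m=(r>lo)&(r<hi)&(W[:,2]>.115)&(W[:,2]<.142)&(a<.002); print(f,ce,(lo,hi),m.sum(),np.median(W[m,2]).round(4),np.percentile(W[m,2],[25,75]).round(4))
E
```

```text
18.65 [0.5078 0.1328 0.211 ] yaw 0.39 F [0.2 2.  1.6] T [ 0.494 -0.062  0.013] w 0.0115 j6 1.437 down [ 0.001  0.    -1.   ]
pics/side0.npz (0.5062, 0.1318) (10.5, 15.5) 54 0.1338 [0.1304 0.1351]
pics/side0.npz (0.5062, 0.1318) (19.5, 23) 107 0.1244 [0.1194 0.1287]
pics/side0.npz (0.5068, 0.1315) (10.5, 15.5) 56 0.1337 [0.1299 0.1351]
pics/side0.npz (0.5068, 0.1315) (19.5, 23) 102 0.124 [0.1198 0.1287]
pics/side12.npz (0.5062, 0.1318) (10.5, 15.5) 29 0.1296 [0.1284 0.1301]
pics/side12.npz (0.5062, 0.1318) (19.5, 23) 112 0.1239 [0.1197 0.1284]
pics/side12.npz (0.5068, 0.1315) (10.5, 15.5) 29 0.1296 [0.1283 0.1301]
pics/side12.npz (0.5068, 0.1315) (19.5, 23) 106 0.1235 [0.1195 0.1282]
```

>>> {"name": "jog_arm", "arguments": {"commands": "0 0 0 0 0.85; 0 0 0 0 0.6; 0 0 0 0 0.3; 0 0 0 0 0; 0 0 0 0 0", "newtons": 20}}

```text
t: 19.27
position: [0.5076, 0.1326, 0.2106]
tool_rot: [0.694, 0.137, -0.137, -0.694]
ft_force: [-0.1, -0.0, 0.0]
width: 0.0838
```

```bash
python3 s.py
python3 - <<'E'
from h import *
from cell import vision,status
c=vision.capture("side"); crop(c,"pics/s13.png",230,125,350,245,5); np.savez("pics/side13.npz",**c)
E
```

```text
19.275 [0.5076 0.1326 0.2106] yaw 0.389 F [-0.1 -0.   0. ] T [ 0.    -0.032 -0.021] w 0.0838 j6 1.438 down [-0. -0. -1.]
```

View pics/s13.png

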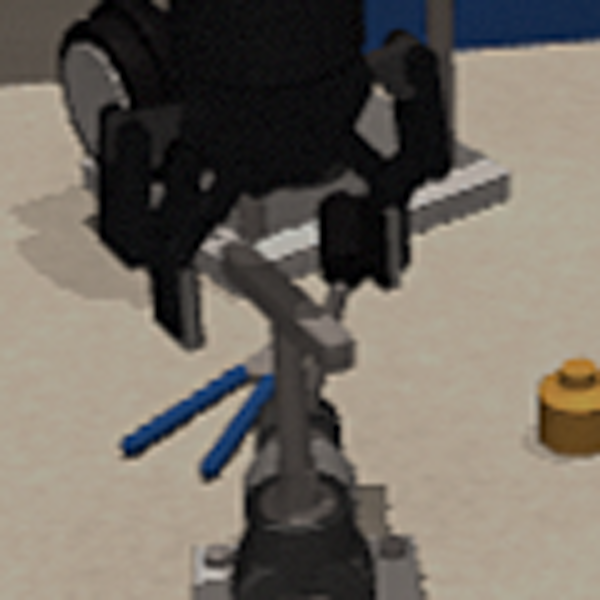

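>>> {"name": "jog_arm", "arguments": {"commands": "0 -15 0 0 0; 0 -30 0 0 0; 0 -40 0 0 0; 0 -40 0 0 0; -30 -10 0 0 0"}}

```text
t: 19.95
position: [0.4814, 0.1218, 0.3485]
tool_rot: [-0.694, -0.138, 0.135, 0.694]
ft_force: [-0.9, -1.4, -0.6]
width: 0.0851
```

>>> {"name": "jog_arm", "arguments": {"commands": "-60 0 -10 0 0; -60 0 -20 0 0; -50 0 -20 0 0; 0 0 -30 0 0; 0 0 0 0 0"}}

```text
t: 20.58
position: [0.3536, -0.0179, 0.3469]
tool_rot: [0.694, 0.136, -0.135, -0.694]
ft_force: [-0.3, 0.1, 0.1]
width: 0.0853
```

```bash
python3 s.py
python3 - <<'E'
from h import *
from cell import vision,status
c=vision.capture("side"); crop(c,"pics/s14.png",230,125,350,245,5); np.savez("pics/side14.npz",**c)
c=vision.capture("top"); crop(c,"pics/t14.png",160,200,480,360,2); np.savez("pics/top14.npz",**c)
crop(c,"pics/t14b.png",250,240,330,310,7)
E
```

```text
20.575 [ 0.3536 -0.0179  0.3469] yaw 0.386 F [-0.3  0.1  0.1] T [-0.029 -0.009  0.004] w 0.0853 j6 1.134 down [ 0.002 -0.    -1.   ]
```

View pics/s14.png

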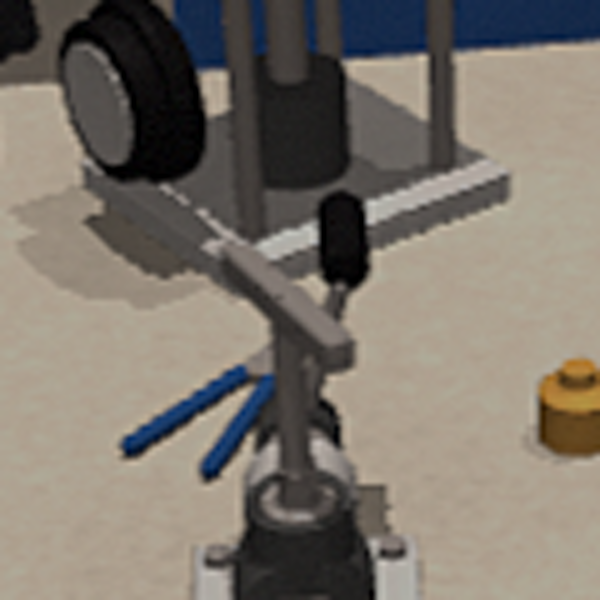

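View pics/t14.png

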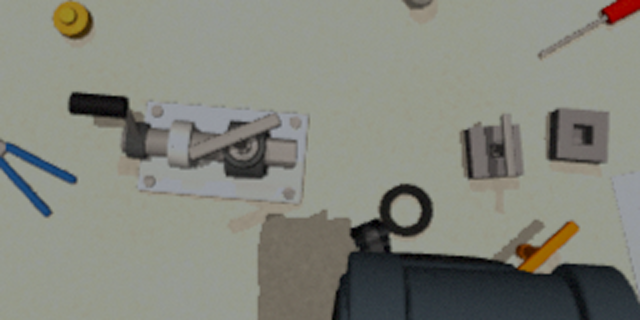

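View pics/t14b.png

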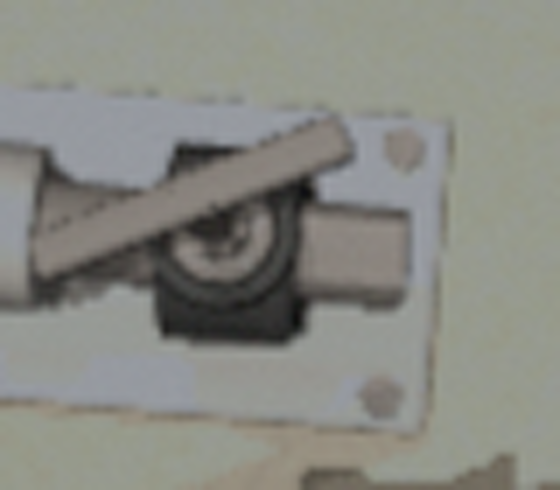

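```bash
python3 - <<'E'
from h import *
for f in("pics/top14.npz","pics/side14.npz"):
    c=load(f);W=cloud(c).reshape(-1,3)
    m=(W[:,2]>.226)&(W[:,2]<.245)&(np.hypot(W[:,0]-.507,W[:,1]-.132)<.06); P=W[m]
    A=np.c_[P[:,:2]-P[:,:2].mean(0),np.ones(len(P))]; co=np.linalg.lstsq(A,P[:,2],rcond=None)[0]
    r=cv2.minAreaRect((P[:,:2]*1000).astype(np.float32)); d=np.linalg.svd(P[:,:2]-P[:,:2].mean(0),full_matrices=False)[2][0]
    print(f,"bar",len(P),np.round(r[0],1),np.round(r[1],1),"topz",np.median(P[:,2]).round(4),"slope along bar",(co[:2]@d).round(4),"dir",d.round(3))
    for ce in((.506,.1318),):
        rr=np.hypot(W[:,0]-ce[0],W[:,1]-ce[1])*1000
        for lo,hi in((11,15.5),(20,23)):
            m=(rr>lo)&(rr<hi)&(W[:,2]>.122)&(W[:,2]<.142); z=W[m,2]; print("  ring",lo,hi,m.sum(),np.median(z).round(4),np.percentile(z,[10,25,75,90]).round(4))
for f in("pics/top0.npz","pics/side0.npz"):
    c=load(f);W=cloud(c).reshape(-1,3);rr=np.hypot(W[:,0]-.506,W[:,1]-.1318)*1000
    for lo,hi in((11,15.5),(20,23)):
        m=(rr>lo)&(rr<hi)&(W[:,2]>.122)&(W[:,2]<.142); z=W[m,2]; print(f,"  ring",lo,hi,m.sum(),np.median(z).round(4),np.percentile(z,[10,25,75,90]).round(4))
E
sed -i 's/top3/top14/g;s/side3/side14/g' fit.py; python3 fit.py 2>/dev/null | grep -A3 top14
```

```text
pics/top14.npz bar 348 [506.  131.5] [14.2 95.3] topz 0.2334 slope along bar 0.0064 dir [-0.381  0.925]
  ring 11 15.5 47 0.13 [0.1273 0.1283 0.131  0.1318]
  ring 20 23 48 0.1295 [0.1278 0.1284 0.1309 0.1316]
pics/side14.npz bar 223 [506.6 131.5] [15.3 97.7] topz 0.233 slope along bar -0.0133 dir [ 0.379 -0.925]
  ring 11 15.5 37 0.1294 [0.1278 0.129  0.1305 0.131 ]
  ring 20 23 88 0.1281 [0.1226 0.1247 0.1294 0.1301]
pics/top0.npz   ring 11 15.5 77 0.1356 [0.1333 0.1342 0.1366 0.1378]
pics/top0.npz   ring 20 23 85 0.1293 [0.1273 0.1283 0.131  0.1317]
pics/side0.npz   ring 11 15.5 91 0.1339 [0.1279 0.1299 0.1353 0.1361]
pics/side0.npz   ring 20 23 76 0.1282 [0.1232 0.1253 0.1294 0.1305]
pics/top14.npz grip (265, array([ 25.83, 170.77]), np.float64(1.32)) yr 125.6 181.2
  spindle 28 50 (49, array([ 0.12, 79.07]), np.float64(1.31))
      -16 17 86.5      -12 7 89.3      4 4 92.9      8 8 92.2      12 8 88.5
  spindle -55 -28 (167, array([-0.38, 77.38]), np.float64(1.87))
--
pics/top14.npz 7 57 [ 5.20000e-02 -2.32000e-02  9.06535e+01] 1.73 slope se 0.0559
pics/top14.npz 9 72 [ 4.10000e-02 -4.96000e-02  8.96516e+01] 1.81 slope se 0.0416
pics/top14.npz 10 80 [ 1.40000e-02 -4.56000e-02  8.98193e+01] 1.85 slope se 0.0361
pics/side14.npz 7 42 [ 8.50000e-03 -2.00000e-02  9.06693e+01] 1.43 slope se 0.0519
pics/side14.npz 9 53 [-2.40000e-03 -2.10000e-02  9.07229e+01] 1.4 slope se 0.0354
pics/side14.npz 10 53 [-2.40000e-03 -2.10000e-02  9.07229e+01] 1.4 slope se 0.0354
```

```bash
python3 -c "
from cell import ticket
print(ticket.job_done())"
```

```text
the job is handed in; nothing more can be done
None
```

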